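Show the ground cutter bit to the inspection camera

ROBOT

A 7-joint arm with a two-finger parallel gripper is mounted at the origin on the work surface. World frame = base frame: x ahead of the robot, y to its left, z up, the work surface at z = 0. Lengths are in m, angles in rad, forces in N, time in s.
With the tool pointing down it reaches from about 0.425 to 0.875 m from the base axis. Payload 4.7 kg.
Tool frame: the origin (TCP) lies midway between the tips of the shut fingers; the grasp point (between the pads) lies 19 mm behind it (manip.pinch_z is the distance from the TCP to the grasp point, in m); x points along the fingers, y is the direction in which the jaws open and shut, and the axes are right-handed (so a half turn about x gives the same grasp; the last joint's range is limited). The gripper opens to 87 mm and grips with 3 to 60 N. Pads are 19 mm wide; open, the fingers measure 117 mm over their backs; the gripper's body (75 mm by 190 mm) begins 51 mm behind the grasp point.
Start: joints at [-1.252, 0.321, -0.07, 1.45, 0.023, 1.371, -0.057], TCP at [0.195, 0.62, 0.223] pointing down, gripper open.
Joint ranges: [-2.86, 2.86], [-0.3, 2.09], [-1.38, 1.24], [0.06, 2.45], [-1.56, 4.7], [0.09, 2.05], [-2.69, 2.69]. Speed limits (rad/s): [2.57, 2.57, 3.14, 3.14, 3.14, 3.14, 3.14].

INTERFACE

Orientations are given as a unit quaternion [x, y, z, w].
In Python, from cell import manip, cams gives the robot as it stands.
- The arm moves only by the shell command python3 -m pendant 'ROWS' [OPENING]. ROWS is JSON, a list of rows, each a list of 4 numbers: the shift along the world's x, y, z in mm, then the turn about the world's z in degrees. In form: [[x, y, z, turn], ...]. A call has exactly 8 rows; each row shifts and turns the commanded pose from where the row before left it; what a row does not reach is not made up. A row lasts 1/12 s, in which the tool goes at most 41.7 mm and 7.16 degrees, less where a joint would pass 70% of its speed; a pose out of reach is approached as far as the arm can. A call with a gripper value outside its range is refused whole. OPENING is the gripper command: -1 is shut, 1 is fully open, values between are in proportion, set as the call begins (- or left out, the last holds). The fingers move at their own pace and stop on an object; the grip force is fixed at half the most. Time passes only in rows, so rows that do not move let the fingers close, or fill a call up. It gives the time, the measured TCP pose, the force and the opening at its end, in the units of the state.
- manip.get_obs(): the state, without advancing time (a new reading comes with each control period).
- cams.get_image(name): name is "side" or "top"; returns the picture (400x640x3 uint8, red, green, blue); there is no depth.
- cams.camera_model(name): a dict with "fx", "fy", "cx", "cy" (pixels), "k1" (the pictures are not rectified: a ray, as slopes to the right and down, at radius r is drawn at 1 + k1 r^2 times it, then the intrinsics apply), "extrinsics" (4x4, takes a point from world to camera coordinates). Camera axes: x right, y up, looking along -z (the intrinsics and any distortion apply to the point x, -y, -z); pixel columns grow to the right and rows downward; lengths in m; the calibration is good to about 2 mm. A picture is of the moment at which its call begins. camera_model takes no time and is no camera call.
- manip.job_done(): hands the job in, once; it reports no verdict.
The state is a dict: "time": time; "joints": joint angles; "joint_velocities": joint speeds; "joint_torque": joint torques, N m; "position": TCP position; "tcp_rot": TCP orientation; "contact_force": force on the tool from outside, world axes, zero at the start; "torque": the same for the moment, N m; "gripper_width": finger opening in m.
Only numpy, scipy, OpenCV 4.12 (cv2) and the standard library are available. Lean on these libraries where they do the work, as an engineer would, in place of code of your own. Each camera call takes 0.05 s, during which the arm holds its last target. There are 200 camera calls.

TASK

First wake the inspection camera: twist the yellow spring-return knob on the grey switch box clockwise to its stop, then let go and back off so that it springs home. Then take the red-ended cutter bit out of its green rest and hold it up in the air in front of the lens, its ground tip on the lens's line of sight and 60 mm from the glass, the bit pointing straight into the lens (so tilted up as the lens is tilted down) with its top face still uppermost. Finish while holding it there, still in the gripper; do not touch the camera, and leave the blue-ended bit and everything else on the bench where they are.

Things in the scene. Friction and masses are not known exactly. Their poses are not given: they have to be found in the camera images.
- wake_knob (a joint): angle of the yellow wing knob, rad: 0 at home, grows clockwise seen from above to the hard stop at 0.9. A return spring of 0.02 N m at home, 0.12 N m at the stop, brings it home when let go
- knob_grip (a point): the place to grip the yellow wing knob: on its vertical turning axis, 70 mm above the bench. The wing is 44 mm long along this frame's x axis (at joint 0 also an axis of the box), 12 mm thick along y, and spans 46 to 80 mm above the bench; below it a round black skirt of 44 mm diameter. It turns with the knob. It stands on a fixed grey box 100 x 100 mm, 40 mm high
- red_bit_center (a point): centre of the red-ended cutter bit (to be shown): a loose square-edged steel bar 150 mm long along its x axis, 12 mm wide (y), 16 mm tall (z up), about 0.2 kg, balanced at its centre; bright ground bevel at the +x end, tail of 42 mm dipped in red at the -x end. It lies level in two 10 mm thick notched posts that stand about 45 mm either side of the middle of its rest, leaving 80 mm free between them; lying there, its centre is 44 mm above the bench
- red_bit_tip (a point): cutting edge of the red-ended bit: 75 mm from its centre along its +x, 5 mm above it along z (top face is 8 mm above the centre); frame parallel to the bit
- red_bit: the same red-ended bit; this origin is the middle of its underside, 8 mm below its centre; frame parallel to the bit
- red_rest: fixed green rest that carries the red-ended bit; origin at the middle of its underside on the bench, x along the bit. Base 110 x 50 x 8 mm, two posts at x = -45 and +45 mm, 10 mm thick in x, 40 mm wide in y; notch floor 36 mm and cheeks 46 mm above the bench, notch 15 mm wide
- blue_bit_center (a point): centre of the same kind of bit with a blue tail, lying in an identical green rest; leave it there
- camera_head: the inspection camera's head, fixed, tilted 20 degrees down on a stand. White housing 56 mm wide with a black lens barrel 48 mm across and an aluminium collar 60 mm across. Origin at the centre of the lens's front glass, 172 mm above the bench; x axis = lens axis pointing backwards, away from the scene and 20 degrees upward; y level; z up. Head and stand lie wholly behind the glass, the housing ending 97 mm behind it. The bit's axes must be held parallel to these axes
- focus (a point): where the bit's tip must be held: point in the air on the lens axis, 60 mm from the camera head's origin (the glass) along its -x, about 151 mm above the bench; frame parallel to the camera head
- lens_cap_mid (a point): bystander: black lens cap, 58 mm across, 10 mm thick; its centre
- stone_mid (a point): bystander: two-tone honing stone 100 x 30 x 25 mm; its centre
- paste_jar_mid (a point): bystander: jar with orange cap, 60 mm across, 55 mm tall; its centre
- oil_bottle_mid (a point): bystander: amber bottle, 56 mm across, 130 mm tall; its centre
- cup_mid (a point): bystander: white mug 76 mm across, 85 mm tall; its centre
- driver_grip (a point): bystander: screwdriver lying on the bench; its handle
Things that resemble listed ones, but are neither listed nor needed, are in the scene too. Leave any purple look-alike of the red_bit alone. What is shaped like the part that bears wake_knob but purple is not meant.

How it is judged:
By the outcome, as a careful person would: the job done as asked, in the order asked, and still so for the second after the job is handed in, while the arm keeps its last pose, push and grip.
It also fails if it takes over 48 s, if anything falls off the work surface, if the arm or the gripper's body presses on something with over 40 N, if the wrist force passes 120 N, or if a joint passes its speed limit or range.

## Working session

There is one attempt and no reset: what is moved stays moved. The work goes in short steps, Python scripts to look and compute and a shell command to move; the robot and the scene stay as the last step left them, time stands still between calls to the robot, and variables do not carry over. Pictures are saved under pics/ and viewed, about 8 in all and at most 12, crops included, and the job is handed in when it is done.

```bash
mkdir -p pics; cat > h.py <<'E'
import numpy as np, cv2
from scipy.optimize import least_squares
from cell import manip, cams
def proj(n,P):
    m=cams.camera_model(n);T=np.array(m["extrinsics"]);P=np.atleast_2d(P)
    c=P@T[:3,:3].T+T[:3,3];a=np.stack([c[:,0],-c[:,1]],1)/-c[:,2:3]
    a=a*(1+m["k1"]*(a**2).sum(1,keepdims=True))
    return a*[m["fx"],m["fy"]]+[m["cx"],m["cy"]]
def at_z(n,uv,z):
    m=cams.camera_model(n);T=np.array(m["extrinsics"])
    d=(np.array(uv,float)-[m["cx"],m["cy"]])/[m["fx"],m["fy"]]
    a=d.copy()
    for _ in range(20): a=d/(1+m["k1"]*(a@a))
    r=T[:3,:3].T@np.array([a[0],-a[1],-1]);o=-T[:3,:3].T@T[:3,3]
    return o+r*(z-o[2])/r[2]
def snap(n,f,crop=None,s=1):
    im=cams.get_image(n)[:,:,::-1]
    if crop: im=im[crop[1]:crop[3],crop[0]:crop[2]]
    cv2.imwrite("pics/"+f,cv2.resize(im,None,fx=s,fy=s,interpolation=cv2.INTER_CUBIC))
E
python3 -c "
from h import *
snap('top','t0.png',None,1.25);snap('side','s0.png',None,1.25)
for n in('top','side'):
  m=cams.camera_model(n);T=np.array(m['extrinsics']);print(n,m['fx'],m['k1'],-T[:3,:3].T@T[:3,3],T[2,:3])
o=manip.get_obs();print(o['position'],o['tcp_rot'],o['gripper_width'],o['time'],manip.pinch_z)"
```

```text
top 471.80165501975466 -0.02746964502019603 [ 0.36031273 -0.01189334  1.36498524] [-0.16954717 -0.01175807  0.98545193]
side 407.2576395330984 0.019946816793762596 [ 0.23724901 -0.95785999  1.03095926] [-0.24166241 -0.70723814  0.66438956]
[0.19492061 0.61955103 0.2215665 ] [ 0.10671426  0.6989851  -0.10793593  0.69884314] 0.08689619834277937 0.1 0.0187
```

View pics/t0.png

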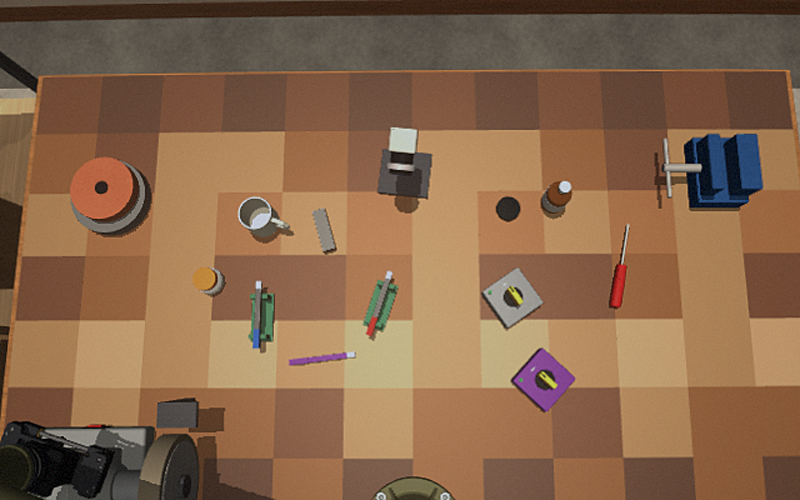

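View pics/s0.png

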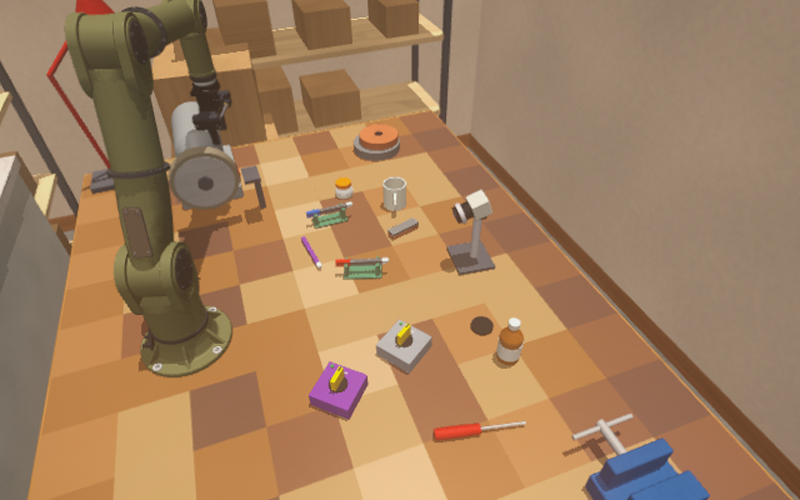

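```bash
cat > mont.py <<'E'
from h import *
def tile(im,x,y,w=53,h=60,s=5):
    t=cv2.resize(im[y:y+h,x:x+w],None,fx=s,fy=s,interpolation=cv2.INTER_CUBIC)
    for i in range(0,w,10): cv2.putText(t,str(x+i),(i*s,8),0,.3,(0,255,0)); cv2.line(t,(i*s,10),(i*s,14),(0,255,0))
    for j in range(10,h,10): cv2.putText(t,str(y+j),(8,j*s+3),0,.3,(0,255,0)); cv2.line(t,(0,j*s),(6,j*s),(0,255,0))
    return t
E
python3 -c "
from mont import *
T=cams.get_image('top')[:,:,::-1].copy();S=cams.get_image('side')[:,:,::-1].copy()
a=np.hstack([tile(T,384,208),tile(T,280,212),tile(T,298,98)])
b=np.hstack([tile(S,297,248),tile(S,264,190),tile(S,350,150)])
cv2.imwrite('pics/m0.png',np.vstack([a,b]))"
```

```text
(no output)
```

View pics/m0.png

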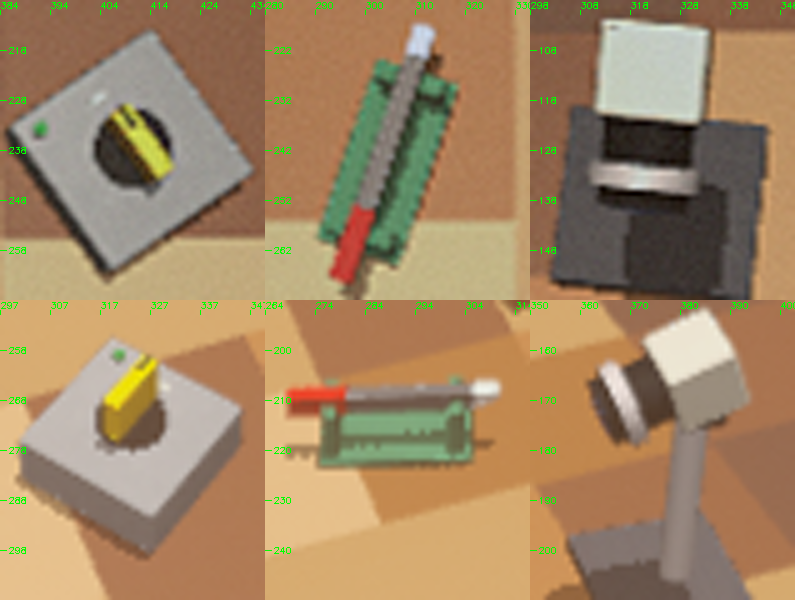

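```bash
cat > fit.py <<'E'
from h import *
px=lambda X,Y,x0,y0:[x0+(X+.5)/5-.5,y0+(Y+.5)/5-.5]
R=lambda a:np.array([[np.cos(a),-np.sin(a),0],[np.sin(a),np.cos(a),0],[0,0,1]])
# box + wing
tb=[px(*p,384,208) for p in[(152,30),(252,171),(7,131)]]
sb=[px(*p,297,248) for p in[(113,38),(241,110),(151,216),(20,145)]]
print('box top est',[at_z('top',p,.04).round(4) for p in tb],[at_z('side',p,.04).round(4) for p in sb])
w=[at_z('top',px(*p,384,208),.08) for p in[(118,110),(166,176)]]
print('wing top',w,[at_z('side',px(*p,297,248),.08).round(4) for p in[(150,58),(110,102)]])
# bit
for n,o,ps in(('top',(280,212),[(156,26),(78,280)]),('side',(264,190),[(235,84),(22,90)])):
    a,b=[at_z(n,px(*p,*o),.05) for p in ps]
    print(n,'bit',(a+b)/2,np.linalg.norm(a-b),np.degrees(np.arctan2(*(a-b)[1::-1])))
# camera head
def Rh(yaw):
    t=np.radians(20);xh=np.array([np.cos(t),0,np.sin(t)]);yh=np.array([0,1,0]);return R(yaw)@np.stack([xh,yh,np.cross(xh,yh)],1)
def mdl(q):
    x,y,yaw,ht,hb,L=q;r=.097
    P=lambda l:np.array(l)@Rh(yaw).T+[x,y,.172]
    return np.vstack([proj('top',P([[r,.028,ht],[r,-.028,ht],[L,.028,ht],[L,-.028,ht]])),
      proj('side',P([[L,.028,ht],[r,.028,ht],[r,-.028,ht],[L,-.028,ht],[r,-.028,hb],[L,-.028,hb]]))])
ob=np.array([px(*p,298,98) for p in[(73,20),(179,28),(67,113),(170,124)]]+[px(*p,350,150) for p in[(115,42),(175,8),(208,52),(148,80),(218,95),(160,130)]])
if __name__=='__main__':
    s=least_squares(lambda q:(mdl(q)-ob).ravel(),[.8,0,0,.028,-.028,.04])
    print('cam',s.x.round(4),np.degrees(s.x[2]),(mdl(s.x)-ob).round(2).tolist())
E
python3 fit.py
```

```text
box top est [array([ 0.5715, -0.2401,  0.04  ]), array([ 0.4909, -0.2936,  0.04  ]), array([ 0.5142, -0.1564,  0.04  ])] [array([ 0.5202, -0.159 ,  0.04  ]), array([ 0.5733, -0.2408,  0.04  ]), array([ 0.4937, -0.2938,  0.04  ]), array([ 0.4384, -0.2178,  0.04  ])]
wing top [array([ 0.52083045, -0.21306642,  0.08      ]), array([ 0.48446399, -0.23809907,  0.08      ])] [array([ 0.5241, -0.214 ,  0.08  ]), array([ 0.49  , -0.2368,  0.08  ])]
top bit [0.49115376 0.0740793  0.05      ] 0.14857017680549514 -16.771746687959855
side bit [0.4960856  0.08031401 0.05      ] 0.15153890201439202 -18.902693771385906
cam [ 0.7483  0.0206 -0.0754  0.0239 -0.0172  0.0507] -4.320841515638987 [[-0.39, -0.38], [0.32, -0.59], [-0.23, -0.57], [0.93, -1.37], [-0.91, -0.68], [-0.56, 0.06], [-0.49, 0.6], [-1.22, 1.22], [0.2, 0.54], [-0.68, -0.38]]
```

```bash
cat >> h.py <<'E'
from scipy.spatial.transform import Rotation as Ro
def st():
    o=manip.get_obs();M=Ro.from_quat(o['tcp_rot']).as_matrix()
    print('t',round(o['time'],2),'pos',np.array(o['position']).round(4),'jawyaw',np.degrees(np.arctan2(M[1,1],M[0,1])).round(2),'xaxis',M[:,0].round(3),'w',round(o['gripper_width'],4),'F',np.array(o['contact_force']).round(1),'q',np.array(o['joints']).round(2))
E
python3 -c "
from h import *
st()
for p in[(40,107),(237,125),(220,300),(21,285)]: print(at_z('top',[298+p[0]/5-.4,98+p[1]/5-.4],.01))"
```

```text
t 0.2 pos [0.195  0.6197 0.2219] jawyaw 72.54 xaxis [-0.    -0.001 -1.   ] w 0.0868 F [ 0.2  0.3 -0.8] q [-1.25  0.32 -0.07  1.45  0.02  1.37 -0.06]
[0.86699417 0.07124829 0.01      ]
[ 0.85466257 -0.04747957  0.01      ]
[ 0.74574256 -0.03634358  0.01      ]
[0.75579074 0.08198293 0.01      ]
```

```bash
python3 -m pendant '[[34,-30,0,-5.4],[34,-30,0,-5.4],[34,-30,0,-5.4],[34,-30,0,-5.4],[34,-30,0,-5.4],[34,-30,0,-5.4],[34,-30,0,-5.4],[34,-30,0,-5.4]]' 1 >/dev/null; python3 -m pendant '[[5,-38,0,-5.4],[5,-38,0,-5.4],[5,-38,0,-5.4],[5,-38,0,-5.4],[5,-38,0,-5.4],[5,-38,0,-5.4],[5,-38,0,-5.4],[5,-38,0,-5.4]]' >/dev/null; python3 -m pendant '[[0,-38,-8,-5.2],[0,-38,-8,-5.2],[0,-38,-8,-5.2],[0,-38,-8,-5.2],[0,-38,-8,-5.2],[0,-38,-8,-5.2],[0,-38,-8,-5.2],[0,-38,-8,-5.2]]'; python3 -c "
from h import *
st()"
```

```text
time: 2.2
position: [0.4847, -0.2102, 0.1585]
tcp_rot: [0.676, 0.209, -0.675, 0.208]
contact_force: [1.0, -1.1, -0.4]
gripper_width: 0.0871
t 2.2 pos [ 0.4847 -0.2102  0.1585] jawyaw -55.71 xaxis [ 0.001  0.    -1.   ] w 0.0871 F [ 1.  -1.1 -0.4] q [-0.36  0.12  0.78  1.86 -0.09  1.2  -0.53]
```

```bash
python3 -m pendant '[[10,-8,-10,0],[9,-7,-20,0],[0,0,-20,0],[0,0,0,0],[0,0,0,0],[0,0,0,0],[0,0,0,0],[0,0,0,0]]'; python3 -c "
from mont import *
st()
T=cams.get_image('top')[:,:,::-1].copy();S=cams.get_image('side')[:,:,::-1].copy()
a=tile(T,360,190,100,80,4)
b=tile(S,270,200,100,80,4)
cv2.imwrite('pics/m1.png',np.hstack([a,b]))"
```

```text
time: 2.87
position: [0.5048, -0.2234, 0.1099]
tcp_rot: [0.676, 0.21, -0.674, 0.21]
contact_force: [-0.4, 0.0, 0.3]
gripper_width: 0.087
t 2.87 pos [ 0.5048 -0.2234  0.1099] jawyaw -55.43 xaxis [ 0.002  0.    -1.   ] w 0.087 F [-0.4  0.   0.3] q [-0.31  0.24  0.77  1.86 -0.19  1.11 -0.44]
```

View pics/m1.png

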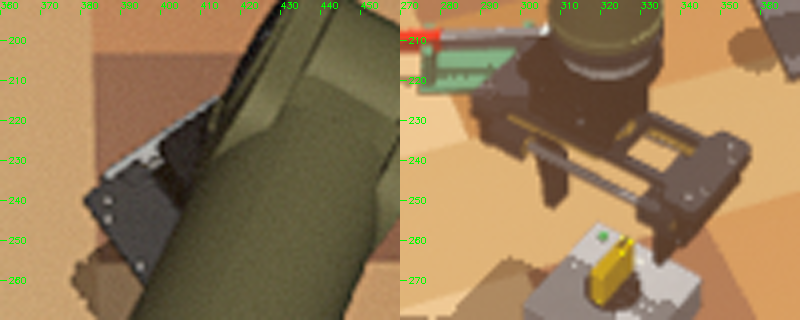

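```bash
python3 -m pendant '[[0,-2,-15,0],[0,0,-20,0],[0,0,-20,0],[0,0,-3,0],[0,0,0,0],[0,0,0,0],[0,0,0,0],[0,0,0,0]]'; python3 -m pendant '[[0,0,0,0],[0,0,0,0],[0,0,0,0],[0,0,0,0],[0,0,0,0],[0,0,0,0],[0,0,0,0],[0,0,0,0]]' -1; python3 -c "
from h import *
st()"
```

```text
time: 3.63
position: [0.505, -0.2258, 0.0519]
tcp_rot: [0.676, 0.21, -0.674, 0.21]
contact_force: [-0.2, 0.4, 0.1]
gripper_width: 0.087
time: 4.3
position: [0.504, -0.2255, 0.0506]
tcp_rot: [-0.675, -0.21, 0.675, -0.21]
contact_force: [0.8, -0.3, -0.3]
gripper_width: 0.0411
t 4.3 pos [ 0.504  -0.2255  0.0506] jawyaw -55.46 xaxis [-0. -0. -1.] w 0.0411 F [ 0.8 -0.3 -0.3] q [-0.27  0.33  0.74  1.91 -0.26  1.   -0.38]
```

```bash
python3 -m pendant '[[0,0,0,0],[0,0,0,0],[0,0,0,0],[0,0,0,0],[0,0,0,0],[0,0,0,0],[0,0,0,0],[0,0,0,0]]' -1;python3 -c "
from h import *
st();print(manip.get_obs()['torque'])"; python3 -m pendant '[[0,0,0,-6.8],[0,0,0,-6.8],[0,0,0,-6.8],[0,0,0,-6.8],[0,0,0,-6.8],[0,0,0,-6.8],[0,0,0,-6.8],[0,0,0,-4]]';python3 -c "
from h import *
st();print(manip.get_obs()['torque'])"
```

```text
time: 4.97
position: [0.505, -0.227, 0.0508]
tcp_rot: [0.676, 0.208, -0.675, 0.211]
contact_force: [3.0, -3.3, -3.9]
gripper_width: 0.0119
t 4.97 pos [ 0.505  -0.227   0.0508] jawyaw -55.5 xaxis [ 0.003 -0.003 -1.   ] w 0.0119 F [ 3.  -3.3 -3.9] q [-0.27  0.33  0.75  1.91 -0.26  1.   -0.38]
[-0.85433726 -0.52623472  0.00709807]
time: 5.63
position: [0.505, -0.2267, 0.0508]
tcp_rot: [0.7, -0.108, -0.698, -0.106]
contact_force: [2.7, -3.7, -3.6]
gripper_width: 0.0119
t 5.63 pos [ 0.505  -0.2267  0.0508] jawyaw -107.37 xaxis [ 0.002 -0.003 -1.   ] w 0.0119 F [ 2.7 -3.7 -3.6] q [-0.41  0.38  0.92  1.91 -0.35  1.02 -1.21]
[-0.78551544 -0.50231512  0.13468336]
```

```bash
python3 -m pendant '[[0,0,0,-2],[0,0,0,-1],[0,0,0,0],[0,0,0,0],[0,0,0,0],[0,0,0,0],[0,0,0,0],[0,0,0,0]]';python3 -c "
from h import *
st();print(manip.get_obs()['torque'])"
```

```text
time: 6.3
position: [0.5049, -0.2267, 0.0508]
tcp_rot: [0.697, -0.123, -0.696, -0.122]
contact_force: [3.7, -3.7, -4.1]
gripper_width: 0.0118
t 6.3 pos [ 0.5049 -0.2267  0.0508] jawyaw -109.96 xaxis [ 0.002 -0.003 -1.   ] w 0.0118 F [ 3.7 -3.7 -4.1] q [-0.42  0.38  0.93  1.91 -0.36  1.02 -1.25]
[-1.01640581 -0.62761697  0.60856001]
```

```bash
python3 -m pendant '[[0,0,0,0],[0,0,0,0],[0,0,0,0],[0,0,0,0],[0,0,0,0],[0,0,0,0],[0,0,0,0],[0,0,0,0]]' 1;python3 -m pendant '[[0,0,0,0],[0,0,0,0],[0,0,0,0],[0,0,0,0],[0,0,15,0],[0,0,30,0],[0,0,30,0],[0,0,30,0]]' ;python3 -m pendant '[[0,35,10,0],[0,38,10,0],[0,38,10,0],[0,38,0,0],[0,38,0,0],[0,38,0,0],[0,38,0,0],[-5,12,0,0]]';python3 -c "
from mont import *
st()
T=cams.get_image('top')[:,:,::-1].copy();S=cams.get_image('side')[:,:,::-1].copy()
a=tile(T,270,180,160,110,5)
b=np.hstack([tile(S,250,170,100,60,5),tile(S,290,240,60,60,5)])
cv2.imwrite('pics/m2.png',a);cv2.imwrite('pics/m3.png',b)"
```

```text
time: 6.97
position: [0.5032, -0.2246, 0.0501]
tcp_rot: [-0.696, 0.123, 0.697, 0.123]
contact_force: [0.2, -0.2, -0.6]
gripper_width: 0.0575
time: 7.63
position: [0.5034, -0.2256, 0.1565]
tcp_rot: [-0.696, 0.123, 0.697, 0.123]
contact_force: [1.4, 0.0, 1.3]
gripper_width: 0.087
time: 8.3
position: [0.4988, 0.0566, 0.1856]
tcp_rot: [-0.697, 0.12, 0.697, 0.121]
contact_force: [-1.1, -0.1, -1.1]
gripper_width: 0.087
t 8.3 pos [0.4988 0.0566 0.1856] jawyaw -109.6 xaxis [ 0.     0.002 -1.   ] w 0.087 F [-1.1 -0.1 -1.1] q [-0.97  0.01  0.82  1.89 -0.01  1.25 -2.06]
```

View pics/m3.png

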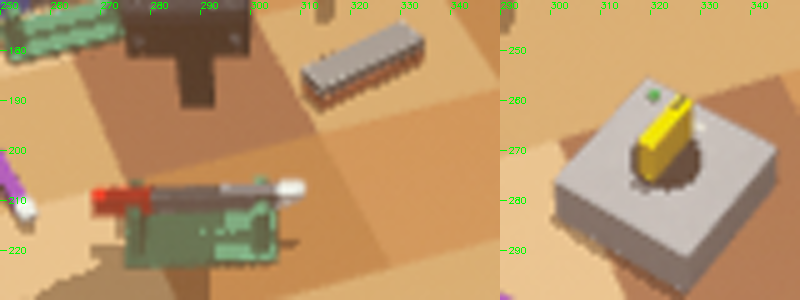

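```bash
python3 -c "
from h import *
for n,ps in(('top',[(280+156/5-.4,212+26/5-.4),(280+78/5-.4,212+280/5-.4)]),('side',[(310.6,206.9),(268,208.8)])):
    a,b=[at_z(n,p,.044) for p in ps]
    print(n,(a+b)/2,np.linalg.norm(a-b),np.degrees(np.arctan2(*(a-b)[1::-1])))
# rest base corners from top tile (z~.046 posts)
for z in(.044,.052):print(proj('side',[[.49115,.0741,z]]),proj('top',[[.49115,.0741,z]]))
S=cams.get_image('side');T=cams.get_image('top')
# red mask centroid in side
for n,I in(('side',S),):
    h=cv2.cvtColor(I,cv2.COLOR_RGB2HSV);m=((h[...,0]<8)|(h[...,0]>172))&(h[...,1]>140)&(h[...,2]>60);m[:190]=0;m[230:]=0;m[:,:262]=0;m[:,290:]=0
    y,x=np.nonzero(m);print(len(x),x.mean(),y.mean(),x.min(),x.max(),at_z(n,(x.mean(),y.mean()),.044))
"
```

```text
top [0.49175076 0.07447158 0.044     ] 0.14924807115134942 -16.77174668795978
side [0.49640587 0.08236449 0.044     ] 0.15205634690208644 -17.5163293466463
[[288.60253201 209.68890883]] [[303.19657728 242.1949857 ]]
[[288.45847274 208.0386627 ]] [[303.01178639 241.91272647]]
45 273.8222222222222 209.53333333333333 268 279 [0.44227566 0.09399017 0.044     ]
```

```bash
python3 -m pendant '[[-6,20,-20,2.5],[0,0,-25,0],[0,0,-25,0],[0,0,-25,0],[0,0,-20,0],[0,0,0,0],[0,0,0,0],[0,0,0,0]]' 1;python3 -c "
from mont import *
st()
T=cams.get_image('top')[:,:,::-1].copy();S=cams.get_image('side')[:,:,::-1].copy()
b=np.hstack([tile(S,245,165,80,60,6),tile(T,275,200,50,60,6)])
cv2.imwrite('pics/m4.png',b)"
```

```text
time: 9.17
position: [0.4942, 0.0683, 0.0718]
tcp_rot: [0.699, -0.109, -0.698, -0.109]
contact_force: [0.5, 0.5, 0.7]
gripper_width: 0.0875
t 9.17 pos [0.4942 0.0683 0.0718] jawyaw -107.69 xaxis [ 0.002 -0.    -1.   ] w 0.0875 F [0.5 0.5 0.7] q [-0.94  0.16  0.81  2.02 -0.14  1.01 -1.94]
```

View pics/m4.png

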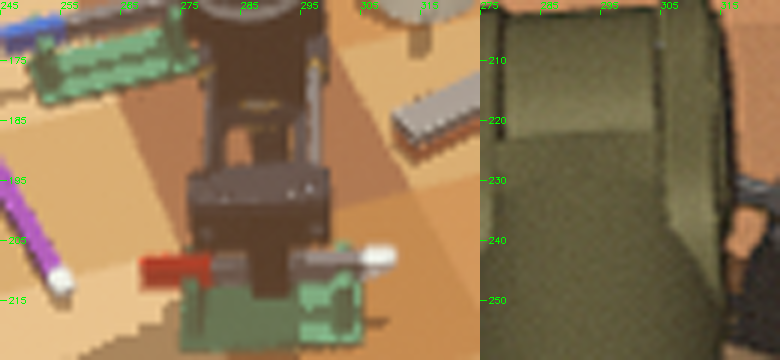

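```bash
python3 -m pendant '[[0,8,0,0.5],[0,0,0,0],[0,0,-15,0],[0,0,-20,0],[0,0,-11,0],[0,0,0,0],[0,0,0,0],[0,0,0,0]]' 1;python3 -c "
from h import *
st()"
```

```text
time: 9.93
position: [0.4937, 0.0776, 0.0254]
tcp_rot: [0.7, -0.105, -0.699, -0.105]
contact_force: [-0.1, -1.0, 1.5]
gripper_width: 0.0868
t 9.93 pos [0.4937 0.0776 0.0254] jawyaw -107.06 xaxis [ 0.001  0.    -1.   ] w 0.0868 F [-0.1 -1.   1.5] q [-0.92  0.25  0.78  2.05 -0.22  0.92 -1.88]
```

```bash
python3 -m pendant '[[0,0,0,0],[0,0,0,0],[0,0,0,0],[0,0,0,0],[0,0,0,0],[0,0,0,0],[0,0,0,0],[0,0,0,0]]' -1;python3 -m pendant '[[0,0,0,0],[0,0,0,0],[0,0,0,0],[0,0,0,0],[0,0,0,0],[0,0,0,0],[0,0,0,0],[0,0,0,0]]';python3 -c "
from h import *
st();print(manip.get_obs()['torque'])"
```

```text
time: 10.6
position: [0.493, 0.0775, 0.0246]
tcp_rot: [-0.699, 0.105, 0.699, 0.105]
contact_force: [0.6, -1.0, 0.3]
gripper_width: 0.0416
time: 11.27
position: [0.4922, 0.0748, 0.0245]
tcp_rot: [-0.698, 0.107, 0.7, 0.105]
contact_force: [-2.5, -5.8, 4.3]
gripper_width: 0.0118
t 11.27 pos [0.4922 0.0748 0.0245] jawyaw -107.2 xaxis [-0.002 -0.003 -1.   ] w 0.0118 F [-2.5 -5.8  4.3] q [-0.91  0.25  0.78  2.05 -0.22  0.92 -1.88]
[-1.22758417  0.72741223 -0.24445591]
```

```bash
python3 -m pendant '[[0,0,10,0],[0,0,25,0],[0,0,25,0],[0,0,20,0],[3,-8,0,7],[3,-8,0,7],[3,-8,0,7],[3,-8,0,7]]'; python3 -m pendant '[[3,-8,0,7],[3,-8,0,7],[3,-8,0,7],[3,-8,0,7],[3,0,0,7],[0,0,0,7],[0,0,0,7],[0,0,0,7]]';python3 -m pendant '[[0,0,0,6],[0,0,0,0],[0,0,0,0],[0,0,0,0],[0,0,0,0],[0,0,0,0],[0,0,0,0],[0,0,0,0]]';python3 -c "
from mont import *
st();print(manip.get_obs()['torque'])
T=cams.get_image('top')[:,:,::-1].copy();S=cams.get_image('side')[:,:,::-1].copy()
b=np.hstack([tile(S,245,165,80,80,5),tile(T,270,190,80,80,5)])
cv2.imwrite('pics/m5.png',b)"
```

```text
time: 11.93
position: [0.5051, 0.0459, 0.1051]
tcp_rot: [0.704, 0.07, -0.703, 0.069]
contact_force: [0.2, -0.7, -2.0]
gripper_width: 0.012
time: 12.6
position: [0.52, 0.014, 0.1048]
tcp_rot: [0.589, 0.392, -0.589, 0.392]
contact_force: [-1.0, -0.4, -2.6]
gripper_width: 0.0112
time: 13.27
position: [0.52, 0.0135, 0.1046]
tcp_rot: [-0.569, -0.42, 0.569, -0.42]
contact_force: [0.4, -0.5, -2.4]
gripper_width: 0.0118
t 13.27 pos [0.52   0.0135 0.1046] jawyaw -17.08 xaxis [-0. -0. -1.] w 0.0118 F [ 0.4 -0.5 -2.4] q [-0.73  0.16  0.71  1.94 -0.12  1.09 -0.27]
[0.00859542 0.09726566 0.01135466]
```

View pics/m5.png

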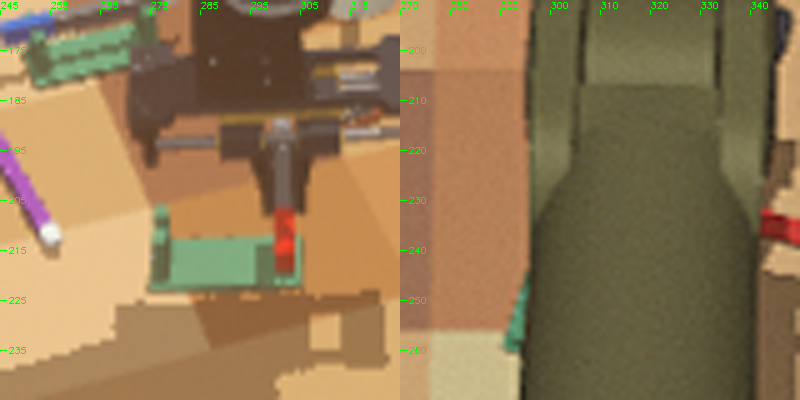

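```bash
python3 -m pendant '[[0,0,-15,0],[0,0,-20,0],[0,0,-20,0],[0,0,-10,0],[0,0,0,0],[0,0,0,0],[0,0,0,0],[0,0,0,0]]'; python3 -m pendant '[[0,0,-2,0],[0,0,-2,0],[0,0,-2,0],[0,0,-2,0],[0,0,-2,0],[0,0,-1,0],[0,0,0,0],[0,0,0,0]]';python3 -c "
from h import *
st();print(manip.get_obs()['torque'])"
```

```text
time: 14.03
position: [0.5212, 0.0136, 0.0408]
tcp_rot: [0.569, 0.42, -0.568, 0.421]
contact_force: [0.6, -0.8, -3.2]
gripper_width: 0.0117
time: 14.7
position: [0.5206, 0.0131, 0.0294]
tcp_rot: [0.569, 0.42, -0.568, 0.42]
contact_force: [-0.9, -0.8, 4.7]
gripper_width: 0.0117
t 14.7 pos [0.5206 0.0131 0.0294] jawyaw -17.09 xaxis [ 0.001  0.    -1.   ] w 0.0117 F [-0.9 -0.8  4.7] q [-0.69  0.28  0.68  2.   -0.22  0.94 -0.19]
[-0.16063106  0.38927849  0.01080928]
```

```bash
python3 -m pendant '[[0,0,-2,0],[0,0,-2,0],[0,0,-2,0],[0,0,0,0],[0,0,0,0],[0,0,0,0],[0,0,0,0],[0,0,0,0]]';python3 -c "
from h import *
st();print(manip.get_obs()['torque'])"; python3 -m pendant '[[0,0,10,0],[0,0,25,0],[0,0,30,-6],[0,0,30,-7],[0,0,0,-7],[0,0,0,-7],[0,0,0,-7],[0,0,0,-7]]';python3 -m pendant '[[0,0,0,-7],[0,0,0,-7],[0,0,0,-7],[0,0,0,-7],[0,0,0,-7],[0,0,0,-2],[0,0,0,0],[0,0,0,0]]';python3 -c "
from mont import *
st();print(manip.get_obs()['torque'])
S=cams.get_image('side')[:,:,::-1].copy();cv2.imwrite('pics/raw6.png',S)
u=proj('side',[manip.get_obs()['position']])[0].astype(int);print(u)
cv2.imwrite('pics/m6.png',tile(S,u[0]-40,u[1]-35,80,60,10))"
```

```text
time: 15.37
position: [0.5207, 0.0134, 0.0232]
tcp_rot: [0.569, 0.42, -0.568, 0.42]
contact_force: [-1.0, -1.6, 6.2]
gripper_width: 0.0116
t 15.37 pos [0.5207 0.0134 0.0232] jawyaw -17.08 xaxis [ 0.001  0.    -1.   ] w 0.0116 F [-1.  -1.6  6.2] q [-0.68  0.29  0.68  2.   -0.22  0.93 -0.18]
[-0.0432107   0.28766675 -0.00417756]
time: 16.03
position: [0.5196, 0.0137, 0.1177]
tcp_rot: [-0.68, -0.193, 0.68, -0.192]
contact_force: [-0.2, -0.5, -2.4]
gripper_width: 0.0115
time: 16.7
position: [0.5197, 0.0137, 0.1175]
tcp_rot: [-0.706, 0.031, 0.707, 0.031]
contact_force: [-0.1, 0.6, -1.8]
gripper_width: 0.0115
t 16.7 pos [0.5197 0.0137 0.1175] jawyaw -94.97 xaxis [-0.001 -0.    -1.   ] w 0.0115 F [-0.1  0.6 -1.8] q [-0.87  0.16  0.87  1.93 -0.14  1.11 -1.61]
[-0.04190687  0.16087534  0.00491377]
[300 203]
```

View pics/m6.png

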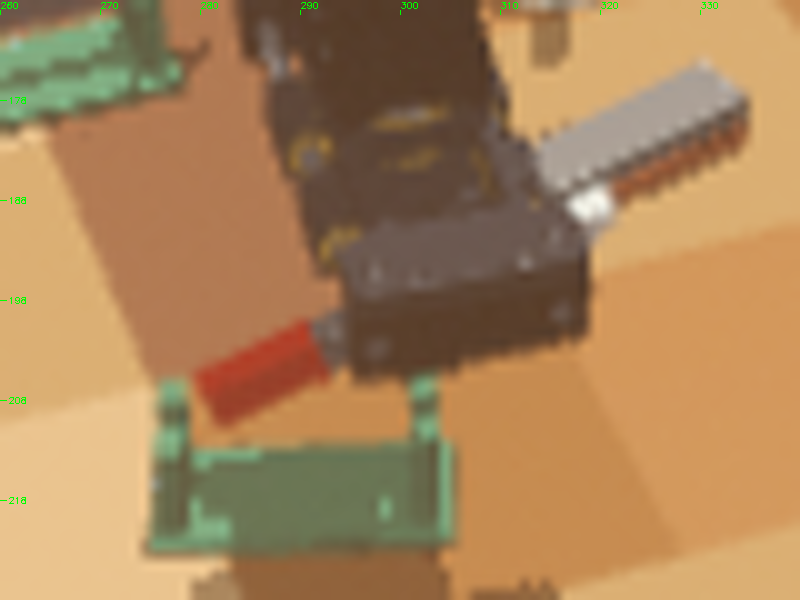

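```bash
cat > pf.py <<'E'
from h import *
def Rb(yaw,p):
    xb=np.array([np.cos(p)*np.cos(yaw),np.cos(p)*np.sin(yaw),np.sin(p)]);yb=np.array([-np.sin(yaw),np.cos(yaw),0]);return np.stack([xb,yb,np.cross(xb,yb)],1)
def fitbit(cam,L,uv,yaw,g):
    L=np.array(L)/1000;uv=np.array(uv)
    f=lambda q:(proj(cam,L@Rb(yaw,q[0]).T+g+Rb(yaw,q[0])[:,0]*q[1]+[0,0,q[2]])-uv).ravel()
    s=least_squares(f,[.3,0,0]);return np.degrees(s.x[0]),s.x[1:]*1000,f(s.x).reshape(-1,2).round(2).tolist()
E
python3 -c "
from pf import *
g=np.array([.5197,.0137,.1175+.0195]);yaw=np.radians(-4.97)
c=lambda X,Y:[260+(X+.5)/10-.5,168+(Y+.5)/10-.5]
L=[[-75,6,8],[-75,-6,-8],[-33,6,8],[-33,-6,-8]];uv=[c(196,373),c(220,427),c(309,320),c(331,381)]
print(fitbit('side',L,uv,yaw,g))
print(fitbit('side',L+[[75,0,5]],uv+[c(610,207)],yaw,g))
print([ (p,(proj('side',g+Rb(yaw,np.radians(p))@np.array([.075,0,.005]))-[260,168])*10) for p in(17,20,23)])"
```

```text
(np.float64(16.990727359703794), array([ 1.54301648, -0.53161843]), [[-0.23, 0.0], [-0.17, 0.08], [0.08, 0.27], [0.32, -0.34]])
(np.float64(18.02844031203509), array([0.94232524, 0.48400078]), [[-0.31, 0.13], [-0.17, 0.17], [-0.08, 0.25], [0.24, -0.4], [0.34, -0.1]])
[(17, array([[607.74548403, 206.41690421]])), (20, array([[603.25221587, 198.79568962]])), (23, array([[598.19171518, 191.44219617]]))]
```

```bash
python3 -m pendant '[[-4,-29,20,0],[-4,-29,20,0],[-4,-29,20,0],[-4,-29,20,0],[-4,-29,20,0],[-4,-29,20,0],[-4,-29,20,0],[-4,-29,20,0]]';python3 -m pendant '[[-4,-29,10,0],[-4,-29,10,0],[-4,-29,10,0],[-4,-29,10,0],[-4,-29,10,0],[-4,-29,10,0],[0,0,0,0],[0,0,0,0]]';python3 -c "
from mont import *
st()
o=manip.get_obs();print(np.array(o['position']))
S=np.mean([cams.get_image('side')[:,:,::-1].astype(float) for _ in range(4)],0).astype(np.uint8);cv2.imwrite('pics/raw7.png',S)
u=proj('side',[o['position']])[0].astype(int);print(u)
cv2.imwrite('pics/m7.png',tile(S,u[0]-50,u[1]-40,100,70,8))"
```

```text
time: 17.42
position: [0.4874, -0.2198, 0.2787]
tcp_rot: [0.707, -0.03, -0.706, -0.031]
contact_force: [0.4, -0.2, -2.6]
gripper_width: 0.0116
time: 18.08
position: [0.4621, -0.3953, 0.3378]
tcp_rot: [-0.706, 0.034, 0.707, 0.032]
contact_force: [-0.1, -0.6, -2.1]
gripper_width: 0.0113
t 18.08 pos [ 0.4621 -0.3953  0.3378] jawyaw -95.35 xaxis [-0.001 -0.002 -1.   ] w 0.0113 F [-0.1 -0.6 -2.1] q [-0.2   0.33  1.13  1.4  -0.3   1.59 -0.76]
[ 0.46206536 -0.39532142  0.33776325]
[329 250]
```

View pics/m7.png

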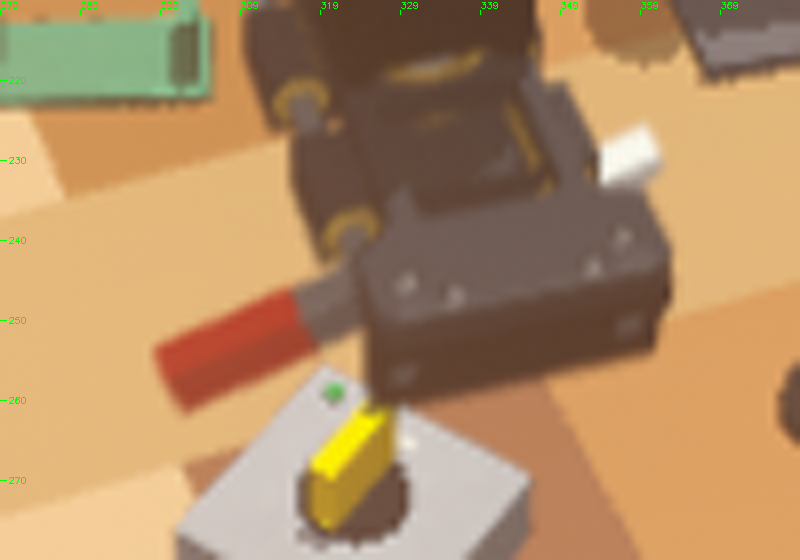

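```bash
python3 -c "
from pf import *
g=np.array([.4621,-.3953,.3378+.0195]);yaw=np.radians(-5.35)
c=lambda X,Y:[279+(X+.5)/8-.5,210+(Y+.5)/8-.5]
L=[[-75,6,8],[-75,-6,8],[-75,-6,-8],[-33,6,8],[-33,-6,-8]];uv=[c(154,349),c(170,376),c(187,413),c(294,289),c(322,347)]
print(fitbit('side',L,uv,yaw,g))
for z in(5,8): print(fitbit('side',L+[[75,6,z]],uv+[c(650,123)],yaw,g))
print(fitbit('side',L+[[75,-6,5]],uv+[c(663,155)],yaw,g))
"
```

```text
(np.float64(18.761884526859504), array([2.35946229, 4.0187686 ]), [[0.25, -0.19], [-0.53, 0.47], [-0.07, -0.16], [0.05, -0.46], [0.32, 0.35]])
(np.float64(20.265323231313655), array([1.76729136, 5.66819783]), [[0.21, -0.05], [-0.57, 0.61], [0.06, -0.11], [-0.17, -0.6], [0.27, 0.14], [0.23, 0.06]])
(np.float64(19.176617732201997), array([2.13171886, 4.44358888]), [[0.21, -0.13], [-0.57, 0.53], [-0.07, -0.13], [-0.04, -0.48], [0.28, 0.32], [0.21, -0.06]])
(np.float64(20.174099760488374), array([1.6993171 , 5.53083663]), [[0.17, -0.03], [-0.61, 0.63], [0.01, -0.08], [-0.2, -0.56], [0.23, 0.18], [0.44, -0.06]])
```

```bash
python3 - <<'E' | tail -12
from fit import *
for yw in(None,np.radians(-5.5),np.radians(-5)):
  for off in(0,1):
    def f(q):
        p=q[:6].copy(); 
        if yw is not None:p[2]=yw
        d=mdl(p)-ob; d[4:]+=off*q[6:]
        return np.r_[d.ravel(),(q[6:])/1.0,(q[3]-.028)*0]
    s=least_squares(f,[.8,0,0,.028,-.028,.04,0,0]);print(yw,off,s.x.round(4),s.cost.round(2))
# where glass rim circle would be drawn, tile coords of m0
def rim(x,y,yaw):
    a=np.linspace(0,2*np.pi,60);P=np.stack([0*a,.024*np.cos(a),.024*np.sin(a)],1)@Rh(yaw).T+[x,y,.172]
    for n,o in(('top',(298,98)),('side',(350,150))):
        u=(proj(n,P)-o+.4)*5;print(n,u.min(0).round(),u.max(0).round())
rim(.748,.0215,np.radians(-5.5))
E
```

```text
box top est [array([ 0.5715, -0.2401,  0.04  ]), array([ 0.4909, -0.2936,  0.04  ]), array([ 0.5142, -0.1564,  0.04  ])] [array([ 0.5202, -0.159 ,  0.04  ]), array([ 0.5733, -0.2408,  0.04  ]), array([ 0.4937, -0.2938,  0.04  ]), array([ 0.4384, -0.2178,  0.04  ])]
wing top [array([ 0.52083045, -0.21306642,  0.08      ]), array([ 0.48446399, -0.23809907,  0.08      ])] [array([ 0.5241, -0.214 ,  0.08  ]), array([ 0.49  , -0.2368,  0.08  ])]
top bit [0.49115376 0.0740793  0.05      ] 0.14857017680549514 -16.771746687959855
side bit [0.4960856  0.08031401 0.05      ] 0.15153890201439202 -18.902693771385906
None 0 [ 0.7483  0.0206 -0.0754  0.0239 -0.0172  0.0507  0.      0.    ] 5.0
None 1 [ 0.7469  0.0214 -0.0814  0.0231 -0.018   0.0506  0.8646 -0.3668] 3.17
-0.09599310885968812 0 [ 0.7485  0.0219 -0.8041  0.0239 -0.017   0.0507  0.      0.    ] 5.24
-0.09599310885968812 1 [ 0.747   0.0223 -4.8034  0.0231 -0.0178  0.0507  0.89   -0.3718] 3.29
-0.08726646259971647 0 [ 0.7484  0.0213  2.4038  0.0239 -0.0171  0.0507  0.      0.    ] 5.08
-0.08726646259971647 1 [ 0.7469  0.0217  4.8049  0.0231 -0.0179  0.0507  0.8748 -0.3687] 3.19
top [ 70. 208.] [160. 216.]
side [51. 87.] [ 81. 151.]
```

```bash
cat > ov.py <<'E'
from fit import Rh
from mont import *
a=np.linspace(0,2*np.pi,80)
def rim(x,y,yaw,r=.024,d=0.):
    return np.stack([0*a+d,r*np.cos(a),r*np.sin(a)],1)@Rh(yaw).T+[x,y,.172]
def draw(t,n,o,s,P,col):
    u=((proj(n,P)-o+.5)*s-.5)
    for p in u: cv2.circle(t,tuple(np.round(p).astype(int)),0,col,-1)
E
python3 - <<'E' | tail -1
from ov import *
T=np.mean([cams.get_image('top')[:,:,::-1].astype(float) for _ in range(4)],0).astype(np.uint8);cv2.imwrite('pics/rawT.png',T)
S=cv2.imread('pics/raw7.png')
ims=[]
for n,I,o in(('top',T,(304,114)),('side',S,(356,150))):
    t0=tile(I,*o,40,36,10);t1=t0.copy()
    for x,c in((.748,(0,0,255)),(.753,(255,255,0))): draw(t1,n,o,10,rim(x,.0218,np.radians(-5.3)),c)
    ims.append(np.hstack([t0,t1])[:300])
cv2.imwrite('pics/m8.png',np.vstack(ims))
E
```

```text
side bit [0.4960856  0.08031401 0.05      ] 0.15153890201439202 -18.902693771385906
```

View pics/m8.png

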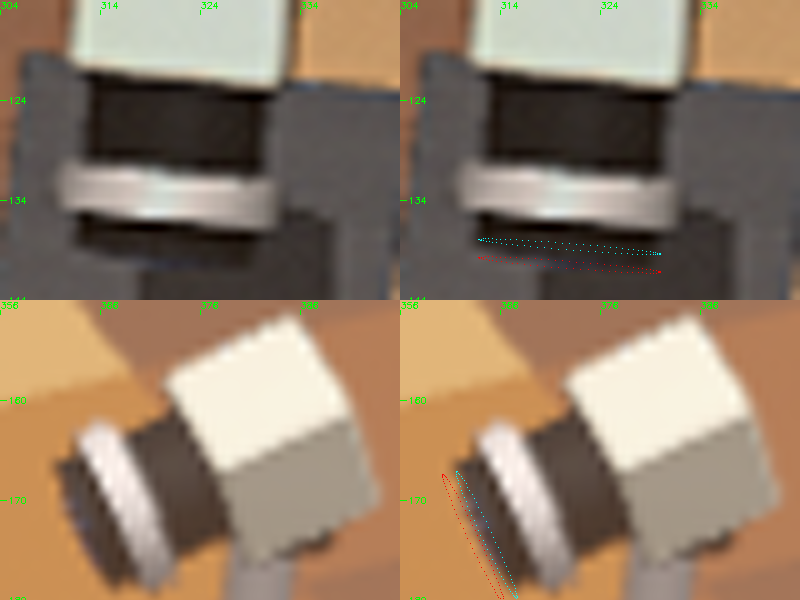

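```bash
python3 - <<'E' | tail -3
from ov import *
for y,yw in((.0225,-5.4),(.0225,-6.2),(.024,-5.4)):
    d=np.array([.035,.014,0]);P=np.stack([d,0*d,0*d],1)@Rh(np.radians(yw)).T+[.7505,y,.172]
    print(y,yw,((proj('top',P)-(304,114)+.5)*10).round(1).tolist())
E
```

```text
0.0225 -5.4 [[177.5, 121.6], [171.3, 202.3], [167.1, 255.9]]
0.0225 -6.2 [[179.3, 121.8], [171.9, 202.4], [167.1, 255.9]]
0.024 -5.4 [[171.8, 121.7], [165.5, 202.4], [161.4, 255.9]]
```

```bash
python3 -m pendant '[[7,31,-4,0],[7,31,-4,0],[7,31,-4,0],[7,31,-4,0],[7,31,-4,0],[7,31,-4,0],[7,31,-4,0],[7,31,-4,0]]';python3 -m pendant '[[7,31,-10,0],[7,31,-10,0],[7,31,-10,0],[7,31,-10,0],[7,31,-10,0],[7,25,-10,0],[0,0,0,0],[0,0,0,0]]'; python3 -c "
from h import *
st()"
```

```text
time: 19.15
position: [0.5201, -0.1424, 0.3056]
tcp_rot: [0.707, -0.03, -0.706, -0.031]
contact_force: [0.0, -0.4, -3.0]
gripper_width: 0.0116
time: 19.82
position: [0.5615, 0.0382, 0.2446]
tcp_rot: [-0.706, 0.03, 0.707, 0.029]
contact_force: [-0.8, -0.3, -1.9]
gripper_width: 0.0117
t 19.82 pos [0.5615 0.0382 0.2446] jawyaw -94.77 xaxis [-0.002 -0.001 -1.   ] w 0.0117 F [-0.8 -0.3 -1.9] q [-0.94  0.17  0.93  1.67 -0.13  1.38 -1.65]
```

Descend to z≈102 mm and then approach, stopping at x≈626 mm.

```bash
python3 -m pendant '[[0,0,-20,-0.8],[0,0,-30,0],[0,0,-30,0],[0,0,-30,0],[0,0,-20,0],[0,0,-12,0],[0,0,0,0],[0,0,0,0]]';python3 -m pendant '[[10,0,0,0],[15,-1,0,0],[15,-1,0,0],[15,-1,0,0],[9,0,0,0],[0,0,0,0],[0,0,0,0],[0,0,0,0]]'; python3 -c "
from h import *
st()"
```

```text
time: 20.48
position: [0.5624, 0.0347, 0.1043]
tcp_rot: [0.706, -0.037, -0.706, -0.036]
contact_force: [0.1, -0.1, -1.6]
gripper_width: 0.0118
time: 21.15
position: [0.6257, 0.0324, 0.1042]
tcp_rot: [-0.706, 0.036, 0.706, 0.036]
contact_force: [-1.1, -0.2, -1.5]
gripper_width: 0.0117
t 21.15 pos [0.6257 0.0324 0.1042] jawyaw -95.87 xaxis [-0.  0. -1.] w 0.0117 F [-1.1 -0.2 -1.5] q [-0.75  0.46  0.84  1.68 -0.37  1.17 -1.49]
```

```bash
python3 -m pendant '[[0,3,-2.5,0.3],[0,0,0,0],[0,0,0,0],[0,0,0,0],[0,0,0,0],[0,0,0,0],[0,0,0,0],[0,0,0,0]]' >/dev/null; python3 - <<'E' | tail -2
from ov import *
st()
S=np.mean([cams.get_image('side')[:,:,::-1].astype(float) for _ in range(4)],0).astype(np.uint8);T=cams.get_image('top')[:,:,::-1].copy()
cv2.imwrite('pics/raw9.png',S)
t=tile(S,318,150,80,50,10)
d=np.linspace(0,-.06,25);draw(t,'side',(318,150),10,np.stack([d,0*d,0*d],1)@Rh(np.radians(-5.6)).T+[.7505,.023,.172],(255,0,255))
draw(t,'side',(318,150),10,rim(.7505,.023,np.radians(-5.6)),(255,255,0))
cv2.imwrite('pics/m9.png',t)
t=tile(T,290,110,60,60,10)
draw(t,'top',(290,110),10,np.stack([d,0*d,0*d],1)@Rh(np.radians(-5.6)).T+[.7505,.023,.172],(255,0,255))
cv2.imwrite('pics/m10.png',t)
print((proj('top',np.array([[-.06,0,0]])@Rh(np.radians(-5.6)).T+[.7505,.023,.172])),proj('side',np.array([[-.06,0,0]])@Rh(np.radians(-5.6)).T+[.7505,.023,.172]))
E
```

```text
t 21.82 pos [0.626  0.0354 0.1011] jawyaw -95.57 xaxis [-0. -0. -1.] w 0.0114 F [-0.5 -0.  -1.5] q [-0.75  0.46  0.84  1.68 -0.37  1.17 -1.49]
[[318.17917153 161.79677396]] [[347.33496923 180.49348056]]
```

View pics/m9.png

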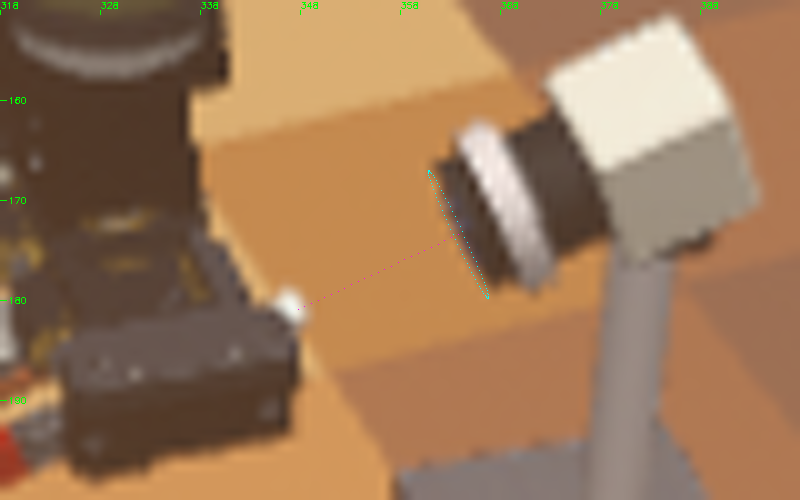

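View pics/m10.png

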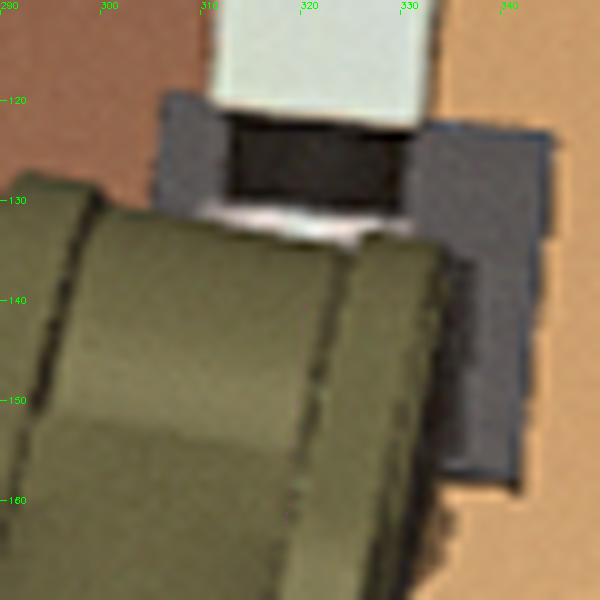

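```bash
python3 -c "
from h import *
st();print(manip.job_done())"
```

```text
t 22.07 pos [0.626  0.0355 0.101 ] jawyaw -95.57 xaxis [-0. -0. -1.] w 0.0117 F [-0.1  0.6 -2.6] q [-0.75  0.46  0.84  1.68 -0.37  1.17 -1.49]
the job is handed in; nothing more can be done
None
```

The job is handed in at about 22 s. The knob was turned and released, and the red-ended bit is held in front of the lens in the gripper. No verdict was reported.

**Knob:** I twisted it about 54° clockwise, until the torque jumped to 0.6 N m at the hard stop. I then let go and backed off, and the side picture showed the wing back home.

**Tilting the bit:** The arm can only turn about the vertical, so I took the bit from its rest and pressed its front end on a post of that rest. This pivoted the bit tip-up in the grip, with only a few newtons of force.

**Last checks:**
- **Tilt:** The closest picture fit gave 18.8–20.3° against the 20° wanted. The press depth gave about 20°. An earlier, more distant fit read 17–18° and disagrees.
- **Tip position:** In the side picture the tip and the lens front were both about 0.5–1 px off my model, in the same direction. That puts the tip on the lens axis at about 60 mm, within an estimated 2–3 mm.
- **Not checked:** The arm hid the tip from the top camera. The sideways position therefore rests on the earlier camera-head fit and the arm's own readings.
- **Forces:** The final force was about 2.6 N, roughly the bit's weight, with no sign of contact with the camera. I saw nothing else disturbed in the pictures I took, but I did not do a final whole-bench check.

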